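# Build the sieve column for grading crushed glass

## Task

Build the sieve column for grading the crushed glass on the green stand: first the bare metal collecting pan into the stand's collar, then the yellow fine sieve, the blue medium sieve, the orange coarse sieve, and last the black lid, each upright and fully seated in the piece below. Let go of the finished column, and do not disturb the bottle neck or the jar.

Things in the scene. Friction and masses are not known exactly. Their poses are not given: they have to be found in the camera images.
- stand: Sieve stand: a dark green round foot, 100 mm in diameter and 10 mm thick, fixed, with a green collar in its middle (60 outside, 53 inside) whose open rim is 30 mm above the bench. The pan's spigot goes into the collar; the pan's origin then is 20 mm above the stand's. Origin: centre of the foot's underside, z up.
- pan: Collecting pan: bare light-grey metal inside and out, plain closed floor without mesh, 60 mm wide, 34 tall: ring (10 to 34 mm up) 60 outside, 53 inside, open top; tapered spigot below (0 to 10 mm up), diameter 40 to 49; floor 13 mm up. Origin: centre of underside, z up. Loose, upright, 50 to 130 g.
- fine: Fine sieve: YELLOW ring, very close mesh, 60 mm wide, 34 tall: ring (10 to 34 mm up) 60 outside, 53 inside, open top; tapered spigot below (0 to 10 mm up), diameter 40 to 49; floor 13 mm up. Seated, its spigot is in the rim of the piece below and its ring rests on that rim, origin 24 mm above that piece's. Origin: centre of underside, z up. Loose, upright, 50 to 130 g.
- medium: Medium sieve: BLUE ring, medium mesh, 60 mm wide, 34 tall: ring (10 to 34 mm up) 60 outside, 53 inside, open top; tapered spigot below (0 to 10 mm up), diameter 40 to 49; floor 13 mm up. Seated, its spigot is in the rim of the piece below and its ring rests on that rim, origin 24 mm above that piece's. Origin: centre of underside, z up. Loose, upright, 50 to 130 g.
- coarse: Coarse sieve: ORANGE ring, wide open mesh, 60 mm wide, 34 tall: ring (10 to 34 mm up) 60 outside, 53 inside, open top; tapered spigot below (0 to 10 mm up), diameter 40 to 49; floor 13 mm up. Seated, its spigot is in the rim of the piece below and its ring rests on that rim, origin 24 mm above that piece's. Origin: centre of underside, z up. Loose, upright, 50 to 130 g.
- lid: Lid: black disc 60 mm in diameter, 10 to 18 mm up, with a red upright knob (diameter 22, 18 to 42 mm up) and below it the same tapered spigot as the sieves (0 to 10 mm up, diameter 40 to 49). Seated, its spigot is in the rim of the piece below and its disc rests on that rim, origin 24 mm above that piece's. Origin: centre of underside, z up. Loose, upright, 50 to 130 g.
- bottle_neck: Bystander, loose: broken-off green glass bottle neck standing upright, 60 mm across at its foot, 92 mm tall. Origin: centre of its underside. Not to be disturbed.
- jar: Bystander, loose: small amber glass jar with white cap, 56 mm in diameter, 75 mm tall. Origin: centre of its underside. Not to be disturbed.

How it is judged:
By the outcome, as a careful person would: the job done as asked, in the order asked, and still so for the second after the job is handed in, with the robot touching nothing.
It also fails if it takes over 141 s, if anything falls off the work surface, if the arm or the gripper's body presses on something with over 40 N, if the wrist force passes 120 N, or if a joint passes its speed limit or range.

## Robot

A 6-joint arm with a two-finger parallel gripper is mounted at the origin on the work surface. World frame = base frame: x ahead of the robot, y to its left, z up, the work surface at z = 0. Lengths are in m, angles in rad, forces in N, time in s.
With the tool pointing down it reaches from about 0.3 to 0.875 m from the base axis. Payload 6.4 kg.
Tool frame: the origin (TCP) lies on the front face of the gripper's body, between the roots of the fingers; the fingertips stand 73 mm ahead of it and the grasp point (between the pads) lies ctrl.pinch_z ahead of it (ctrl.pinch_z is the distance from the TCP to the grasp point, in m); z points along the fingers, x is the direction in which the jaws open and shut, and the axes are right-handed (so a half turn about z gives the same grasp; the last joint's range is limited). The gripper opens to 85 mm and grips with 20 to 120 N. Pads are 22 mm wide; open, the fingers measure 114 mm over their backs; the gripper's body (76 mm by 85 mm) begins 54 mm behind the grasp point. The pads swing forward as they close: fully open they stand 13 mm farther back than shut.
Start: joints at [0.909, 0.181, 1.607, -0, 1.354, -0.206], TCP at [0.253, 0.516, 0.304] pointing down, gripper open.
Joint ranges: [-2.99, 2.99], [-0.89, 2.07], [0.3, 2.58], [-1.14, 4.28], [0, 2.63], [-3.12, 3.12]. Speed limits (rad/s): [2.57, 2.57, 3.01, 3.14, 3.14, 3.14].

## Interface

Orientations are given as a unit quaternion [w, x, y, z].
In Python, from bench import ctrl gives the robot as it stands.
- The arm moves only by the tool move_arm, never from a script. Its argument "rows" is text: rows parted by semicolons, each of 7 numbers parted by spaces: the shift along the tool's x, y, z in cm, then the turn, a rotation vector about the tool's x, y, z in degrees, then the opening, from 0 (shut) to 1 (fully open). In form: x y z rx ry rz grip; .... A call has 1 to 20 rows; each row shifts and turns the commanded pose from where the row before left it, along the tool's axes as they then stand; what a row does not reach is not made up. A row lasts 1/10 s, in which the tool goes at most 50 mm and 8.59 degrees, less where a joint would pass 70% of its speed; a pose out of reach is approached as far as the arm can. A call with a gripper value outside its range is refused whole. The fingers move at their own pace and stop on an object; the grip force is fixed at half the most. Time passes only in rows, so rows that do not move let the fingers close. It gives the time, the measured TCP pose, the force and the opening at its end, in the units of the state.
- ctrl.get_obs(): the state, without advancing time (a new reading comes with each control period).
- ctrl.camera(name): name is "side" or "top" or "wrist"; returns a dict with "color" (400x640x3 uint8, blue, green, red), "fx", "fy", "cx", "cy" (pixels), "k1" (the pictures are not rectified: a ray, as slopes to the right and down, at radius r is drawn at 1 + k1 r^2 times it, then the intrinsics apply), "rvec" (rotation vector, rad) and "tvec" (3), from world to camera coordinates, as OpenCV has them. Camera axes: x right, y down, z forward; pixel columns grow to the right and rows downward; lengths in m; the calibration is good to about 2 mm. A picture is of the moment at which its call begins. There is no depth.
- ctrl.hand_in(): hands the job in, once; it reports no verdict.
Trained networks look in the newest picture that a camera, given by its name, has taken for a name from the list of things; names that differ only in an ending like _2 or _b are one class to them, and where a whole thing is asked for, a point or a joint stands for the part that bears it (a point fixed in the world has none). Each returns a list of dicts, best first, with "confidence" (0 to 1); they miss things now and then, are a little off and sometimes report something else, mostly with a low value. They report only what shows in the picture. A call takes as long as a camera call.
- ctrl.look_for(camera, query): "bbox" ([left, top, right, bottom] in pixels, round what is visible of it).
- ctrl.trace(camera, query): "region" (400x640 bool, what is visible of it) and "bbox" ([left, top, right, bottom] in pixels, round what is visible of it).
The state is a dict: "time_s": time; "q": joint angles; "dq": joint speeds; "joint_efforts": joint torques, N m; "eef_pos": TCP position; "eef_rot": TCP orientation; "wrist_force": force on the tool from outside, world axes, zero at the start; "torque": the same for the moment, N m; "opening": opening from 0.0 (shut) to 1.0 (fully open).
Only numpy, scipy, OpenCV 4.12 (cv2) and the standard library are available. Lean on these libraries where they do the work, as an engineer would, in place of code of your own. Each camera call takes 0.05 s, during which the arm holds its last target.

## Working session

There is one attempt and no reset: what is moved stays moved. The work goes in short steps, Python scripts to look and compute and a tool call to move; the robot and the scene stay as the last step left them, time stands still between calls to the robot, and variables do not carry over. Pictures are saved under pics/ and viewed, and the job is handed in when it is done.

Besides the shell and the picture viewer there is one more tool, called after "Call:" by a JSON object that holds its "method" and its "body". move_arm: Moves the arm, as the interface text tells. Its arguments: {"type":"object","properties":{"rows":{"type":"string"}},"required":["rows"]}

```bash
ls; mkdir -p pics; python3 - <<'E'
from bench import ctrl
import cv2
o=ctrl.get_obs(); print(o, ctrl.pinch_z)
for n in ["side","top"]:
    c=ctrl.camera(n); cv2.imwrite(f"pics/{n}0.png",c["color"]); print(n,{k:v for k,v in c.items() if k!="color"})
    for t in ["stand","pan","fine","medium","coarse","lid","bottle_neck","jar"]:
        print(t,[(r["bbox"],round(r["confidence"],2)) for r in ctrl.look_for(n,t)][:3])
E
```

```text
pics
{'time_s': 0.0, 'q': array([ 9.08712375e-01,  1.81587628e-01,  1.60802954e+00,  8.14819454e-07,
        1.35381655e+00, -2.06282950e-01]), 'dq': array([-6.90259622e-04, -2.98244250e-04, -3.76561231e-04,  1.26611493e-03,
       -4.58882125e-05, -9.75286686e-04]), 'joint_efforts': array([-8.81173110e-04, -4.44857991e+01, -3.51340091e+01, -1.81001415e-04,
        8.90665397e-03,  4.43515705e-05]), 'eef_pos': array([0.25280246, 0.51595386, 0.30294745]), 'eef_rot': array([ 3.16325367e-04,  8.48581351e-01,  5.29064120e-01, -8.64476250e-04]), 'wrist_force': array([-0.51037913, -0.14719371, -0.42978277]), 'torque': array([-0.00772258,  0.02087084,  0.01409308]), 'opening': 0.9974777579520125} 0.0539
side {'fx': 441.1131157681503, 'fy': 441.1131157681503, 'cx': 321.0415132976929, 'cy': 198.14946362089182, 'k1': -0.06971687821856684, 'rvec': array([ 1.97182111, -0.7778952 ,  0.4466956 ]), 'tvec': array([-0.38179731,  0.22278516,  0.68047694])}
stand [([244.9, 197.0, 290.4, 225.3], 0.66)]
pan [([221.0, 172.6, 248.6, 193.7], 0.98)]
fine [([272.2, 151.7, 291.4, 169.2], 0.92), ([246.5, 197.7,
[... 231 characters left out ...]
40.8, 192.4], 0.82)]
top {'fx': 514.6248653419807, 'fy': 514.6248653419807, 'cx': 323.59108421017754, 'cy': 199.74059404681472, 'k1': -0.17251516424771274, 'rvec': array([ 2.1388863 , -2.19264231,  0.1110149 ]), 'tvec': array([0.01883802, 0.54635207, 0.96177056])}
stand [([252.0, 228.4, 303.5, 277.1], 0.89)]
pan [([178.5, 236.1, 213.3, 262.6], 0.93)]
fine [([172.6, 151.9, 206.0, 178.2], 0.78)]
medium [([443.8, 222.8, 474.7, 252.7], 0.9)]
coarse [([367.0, 244.4, 398.5, 274.4], 0.94), ([178.8, 234.6, 215.6, 264.3], 0.45)]
lid [([445.7, 141.3, 473.5, 175.3], 0.79)]
bottle_neck [([351.1, 147.5, 382.6, 180.8], 0.81)]
jar [([254.8, 135.2, 290.0, 171.0], 0.57), ([443.6, 224.9, 473.7, 253.2], 0.19)]
```

View pics/side0.png

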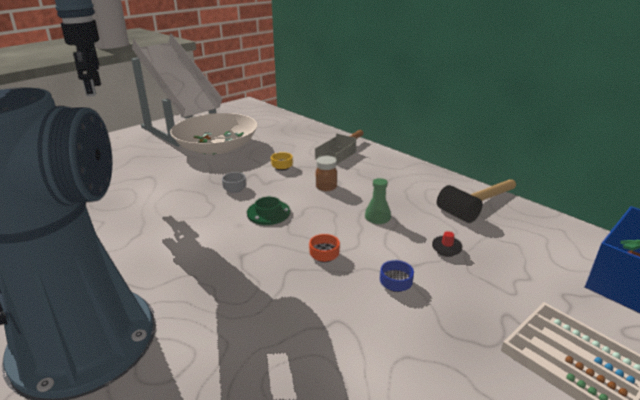

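View pics/top0.png

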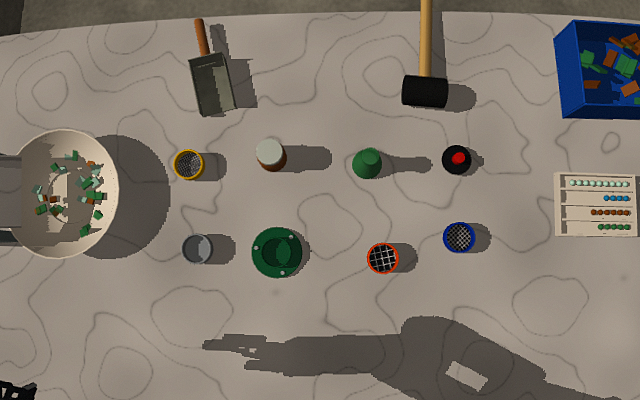

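```bash
cat > h.py <<'E'
import numpy as np, cv2
from scipy.optimize import least_squares
from scipy.spatial.transform import Rotation as R
def proj(c,P):
    p=np.asarray(P)@cv2.Rodrigues(c["rvec"])[0].T+c["tvec"]
    s=p[:,:2]/p[:,2:]; r2=(s**2).sum(1,keepdims=True); s=s*(1+c["k1"]*r2)
    return s*[c["fx"],c["fy"]]+[c["cx"],c["cy"]]
PR={"pan":[(20,0),(24.5,10),(30,10),(30,34)],"lid":[(20,0),(24.5,10),(30,10),(30,18),(11,18),(11,42)],
"stand":[(50,0),(50,10),(30,10),(30,30)],"bottle_neck":[(30,0),(30,3)],"jar":[(28,0),(28,55),(25,75)]}
for k in("fine","medium","coarse"):PR[k]=PR["pan"]
def pts(n,x,y,z=0):
    a=np.linspace(0,2*np.pi,48,endpoint=False); return np.concatenate([np.c_[x+r/1e3*np.cos(a),y+r/1e3*np.sin(a),np.full(48,z+h/1e3)] for r,h in PR[n]])
def sil(c,n,x,y,z=0):
    q=proj(c,pts(n,x,y,z)); return np.r_[q.min(0),q.max(0)]
def fit(cams,boxes,n,x0,z=0,free=False):
    f=lambda v:np.concatenate([sil(c,n,v[0],v[1],v[2] if free else z)-b for c,b in zip(cams,boxes)])
    s=least_squares(f,list(x0)+([z] if free else []),loss="soft_l1"); return s.x,f(s.x)
def to(o,xyz,yaw=None):
    """delta in tool axes (cm) and rotvec (deg) to reach TCP xyz, tool down with tool-x heading yaw (mod pi)"""
    w,x,y,z=o["eef_rot"]; r=R.from_quat([x,y,z,w]); d=r.inv().apply(np.array(xyz)-o["eef_pos"])*100
    xa=r.apply([1,0,0]); cy=np.arctan2(xa[1],xa[0])
    if yaw is None: yaw=cy
    yaw=cy+(yaw-cy+np.pi/2)%np.pi-np.pi/2
    t=R.from_matrix(np.c_[[np.cos(yaw),np.sin(yaw),0],[np.sin(yaw),-np.cos(yaw),0],[0,0,-1]])
    return np.round(d,2),np.round((r.inv()*t).as_rotvec(degrees=True),2),round(np.degrees(cy),1)
E
python3 - <<'E'
from bench import ctrl
from h import *
cams=[ctrl.camera(n) for n in("top","side")]
for t in ["stand","pan","fine","medium","coarse","lid","bottle_neck","jar"]:
    bs=[]
    for n in("top","side"):
        m=ctrl.trace(n,t)
        b=np.array(m[0]["bbox"]) if m else None; bs.append(b)
    ok=[(c,b) for c,b in zip(cams,bs) if b is not None]
    c,b=zip(*ok)
    for cc,bb in ([(c,b)]+[([c_],[b_]) for c_,b_ in ok]):
        v,r=fit(cc,bb,t,(.5,0)); print(t,v.round(4),r.round(1))
print(to(ctrl.get_obs(),[.25,.5,.3]))
E
```

```text
stand [0.4463 0.0999] [ 2.6 -1.7 -0.6  2.5 -1.4 -0.1  0.6 -1.3]
stand [0.4471 0.1019] [ 1.6 -2.1 -1.6  2.1]
stand [0.4451 0.0968] [-1.1  0.5  1.1 -0.6]
pan [0.4585 0.252 ] [ 1.4 -0.9  0.   0.7  0.  -2.4 -1.5 -2.1]
pan [0.4584 0.2535] [ 0.7 -0.8 -0.7  0.8]
pan [0.4531 0.2404] [ 0.6 -0.2 -0.6  0.3]
fine [0.6221 0.2686] [ 0.5 -2.1 -0.8  2.2 -0.6  0.1  0.9  0.2]
fine [0.6222 0.2684] [ 0.6 -2.1 -0.7  2.2]
fine [0.6227 0.2699] [-0.8 -0.   0.8 -0. ]
medium [ 0.4654 -0.2562] [-0.9  0.1  2.4 -1.3 -1.5 -0.9  0.2  3.2]
medium [ 0.4643 -0.2545] [-1.7  0.7  1.6 -0.7]
medium [ 0.4703 -0.2536] [-0.8 -2.6  0.7  1.2]
coarse [ 0.4368 -0.1037] [ 1.6 -2.4  0.1  0.6 -2.1 -2.4 -0.1  0. ]
coarse [ 0.4352 -0.102 ] [ 0.8 -1.5 -0.7  1.5]
coarse [ 0.4364 -0.1071] [-1.1 -1.6  1.   0.9]
lid [ 0.6235 -0.2636] [-4.6  0.6 -0.5  0.2  1.7 -0.9  0.7  2.6]
lid [ 0.6243 -0.269 ] [-2.   0.2  2.1 -0.2]
lid [ 0.6246 -0.26  ] [ 0.5 -1.8 -0.5  1.6]
bottle_neck [ 0.62   -0.0805] [ 0.   1.2 -0.4 -0.6 -0.5 31.2  2.1 -2.8]
bottle_neck [ 0.6206 -0.0808] [ 0.2  0.9 -0.2 -0.9]
bottle_neck [ 0.6228 -0.0757] [-1.2 30.   1.2 -4.1]
jar [0.6376 0.1039] [ 1.5 -0.2 -0.8  0.1 -2.  -2.7  0.6  0.7]
jar [0.6374 0.1047] [ 1.1 -0.1 -1.2  0.2]
jar [0.638  0.1018] [-1.3 -2.4  1.3  1. ]
(array([-1.6 ,  0.44,  0.39]), array([0., 0., 0.]), np.float64(63.9))
```

```bash
python3 - <<'E'
from bench import ctrl
from h import *
print(to(ctrl.get_obs(),[.452,.175,.30]))
E
```

```text
(array([-21.89,  32.88,   0.39]), array([0., 0., 0.]), np.float64(63.9))
```

Call:
{"method": "move_arm", "body": {"rows": "-2.2 3.3 0 0 0 0 1;-2.2 3.3 0 0 0 0 1;-2.2 3.3 0 0 0 0 1;-2.2 3.3 0 0 0 0 1;-2.2 3.3 0 0 0 0 1;-2.2 3.3 0 0 0 0 1;-2.2 3.3 0 0 0 0 1;-2.2 3.3 0 0 0 0 1;-2.2 3.3 0 0 0 0 1;-2.2 3.3 0 0 0 0 1;0 0 0 0 0 0 1;0 0 0 0 0 0 1"}}

```text
time_s: 3.0
eef_pos: [0.4528, 0.1729, 0.3039]
eef_rot: [-0.0, 0.849, 0.528, -0.0]
wrist_force: [-0.4, 1.1, 0.1]
opening: 0.996
```

```bash
python3 - <<'E'
from bench import ctrl
from h import *
c=ctrl.camera("wrist"); cv2.imwrite("pics/w1.png",c["color"]); print({k:v for k,v in c.items() if k!="color"})
for t in ["stand","pan"]:
    print(t,[(r["bbox"],round(r["confidence"],2)) for r in ctrl.trace("wrist",t)][:3], sil(c,t,*{"stand":(.4463,.0999),"pan":(.4585,.252)}[t]).round())
print(ctrl.get_obs()["eef_pos"])
E
```

```text
{'fx': 328.69345719927117, 'fy': 328.69345719927117, 'cx': 324.02061589978496, 'cy': 196.50531180913882, 'k1': -0.028460742107437504, 'rvec': array([-2.44964964, -1.52220005, -0.22606073]), 'tvec': array([-0.3563697 , -0.35354339,  0.28399635])}
stand [] [220. 143. 308. 228.]
pan [([363.4, 109.7, 427.4, 169.5], 0.64), ([318.8, 293.5, 365.2, 357.7], 0.22)] [363. 110. 423. 170.]
[0.4519582  0.17448677 0.30382053]
```

View pics/w1.png

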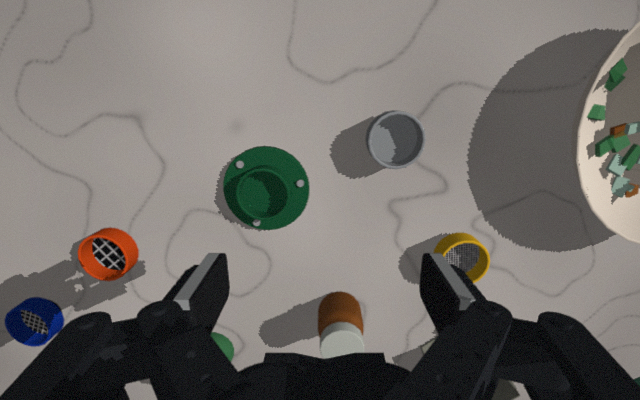

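```bash
cat > seg.py <<'E'
from bench import ctrl
from h import *
G={"stand":(.446,.1),"pan":(.4585,.252),"fine":(.622,.2685),"medium":(.465,-.255),"coarse":(.436,-.1035),"lid":(.624,-.264)}
def mask(c,n,g,pad=8,z=0):
    im=c["color"]; hsv=cv2.cvtColor(im,cv2.COLOR_BGR2HSV); H,S,V=[hsv[...,i].astype(int) for i in range(3)]
    b=sil(c,n,*g,z); x0,y0,x1,y1=[int(v) for v in (b[0]-pad,b[1]-pad,b[2]+pad,b[3]+pad)]
    w=np.zeros(im.shape[:2],bool); w[max(y0,0):max(y1,0),max(x0,0):max(x1,0)]=1
    m={"stand":(H>55)&(H<90)&(S>110),"fine":(H>18)&(H<33)&(S>110),"medium":(H>105)&(H<130)&(S>120),"coarse":((H<14)|(H>172))&(S>130),
       "lid":(V<45)}.get(n)
    if m is None: return None
    m=(m&w).astype(np.uint8); k,l,s,_=cv2.connectedComponentsWithStats(m)
    if k<2: return None
    i=1+np.argmax(s[1:,4]); x,y,ww,h,a=s[i]
    if a<60: return None
    return np.array([x,y,x+ww,y+h],float)-[.5,.5,.5,.5]
E
python3 - <<'E'
from seg import *
C={n:ctrl.camera(n) for n in("top","side","wrist")}
for t in ["stand","fine","medium","coarse"]:
    S=[(k,c,mask(c,t,G[t])) for k,c in C.items()]; S=[s for s in S if s[2] is not None]
    for k,c,b in S:
        v,r=fit([c],[b],t,G[t]); print(t,k,v.round(4),r.round(1))
    v,r=fit([s[1] for s in S],[s[2] for s in S],t,G[t]); print(t,"ALL",v.round(4))
c=C["wrist"];im=c["color"].copy()
for t in G:
    q=cv2.convexHull(proj(c,pts(t,*G[t])).astype(np.float32)).astype(int); cv2.polylines(im,[q],True,(255,0,255),1)
cv2.imwrite("pics/w1o.png",im[80:330])
E
```

```text
stand top [0.4488 0.0999] [-0.7 -0.2  0.7  0.2]
stand side [0.4403 0.1119] [-7.8 -6.7 12.3  0.9]
stand wrist [0.4498 0.1006] [-1.  -1.   1.   1.6]
stand ALL [0.4492 0.1005]
fine top [0.624  0.2708] [-0.3  0.   0.3 -0. ]
fine side [0.628  0.2745] [-0.1 -1.   0.1  0.8]
fine wrist [0.6237 0.2722] [-1.  -1.7  0.9  2.8]
fine ALL [0.6244 0.2714]
medium top [ 0.4676 -0.2552] [-0.6 -0.1  0.6  0.1]
medium side [ 0.4682 -0.2543] [-1.5 -1.7  1.4  0.9]
medium wrist [ 0.4683 -0.2549] [-1.2 -0.6  1.3  0.8]
medium ALL [ 0.468 -0.255]
coarse top [ 0.4321 -0.1049] [-0.2 -0.3  0.2  0.3]
coarse side [ 0.4316 -0.1036] [-0.5 -0.6  0.5  0.5]
coarse wrist [ 0.4327 -0.1049] [-0.6 -0.6  0.6  0.7]
coarse ALL [ 0.4322 -0.1046]
```

View pics/w1o.png

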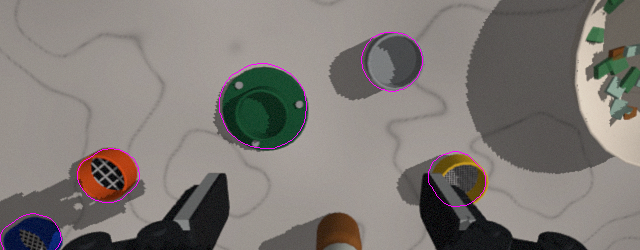

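```bash
python3 - <<'E'
from bench import ctrl
from h import *
print(to(ctrl.get_obs(),[.4588,.2537,.076],np.radians(64)))
E
```

```text
(array([ 7.41, -2.86, 22.79]), array([-0.01, -0.  , -0.  ]), np.float64(64.0))
```

Call:
{"method": "move_arm", "body": {"rows": "2.47 -0.95 2.4 0 0 0 1;2.47 -0.95 2.4 0 0 0 1;2.47 -0.96 2.4 0 0 0 1;0 0 3 0 0 0 1;0 0 3 0 0 0 1;0 0 3 0 0 0 1;0 0 3 0 0 0 1;0 0 2 0 0 0 1;0 0 1.5 0 0 0 1;0 0 0 0 0 0 1;0 0 0 0 0 0 1"}}

```text
time_s: 4.4
eef_pos: [0.4597, 0.253, 0.0773]
eef_rot: [0.0, 0.848, 0.529, 0.0]
wrist_force: [-0.4, -1.0, 0.9]
opening: 1.002
```

```bash
python3 - <<'E'
from bench import ctrl
from h import *
for n in("side","wrist"):
    c=ctrl.camera(n);im=c["color"]
    if n=="side": im=cv2.resize(im[100:260,140:340],None,fx=3,fy=3)
    cv2.imwrite(f"pics/p2{n}.png",im)
print(to(ctrl.get_obs(),[.4588,.2537,.076],np.radians(64)),ctrl.pinch_z)
E
```

```text
(array([-0.02, -0.17,  0.22]), array([ 0.1 , -0.09, -0.1 ]), np.float64(63.9)) 0.0539
```

View pics/p2side.png

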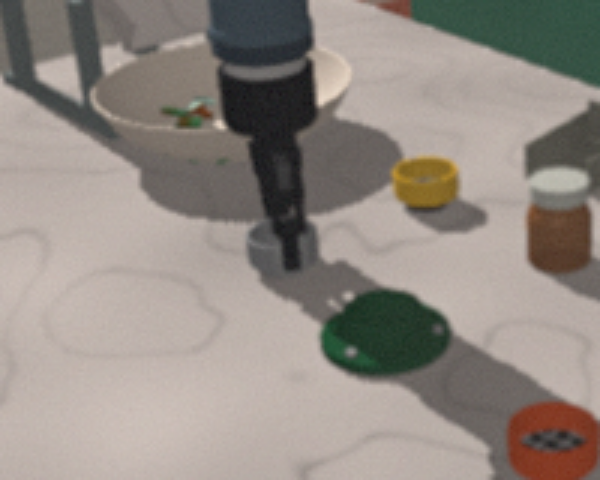

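View pics/p2wrist.png

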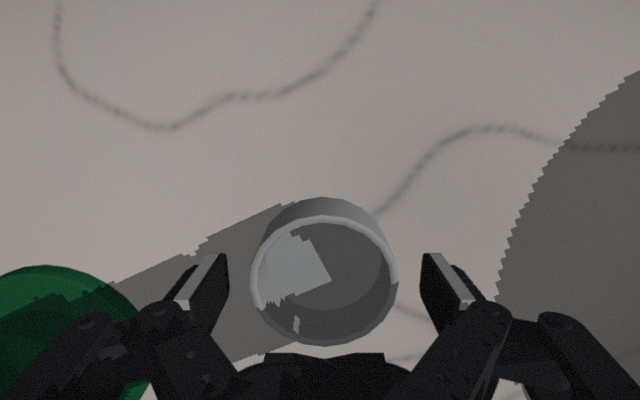

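Call:
{"method": "move_arm", "body": {"rows": "0 0 0 0 0 0 0;0 0 0 0 0 0 0;0 0 0 0 0 0 0;0 0 0 0 0 0 0;0 0 0 0 0 0 0;0 0 0 0 0 0 0;0 0 0 0 0 0 0;0 0 0 0 0 0 0"}}

```text
time_s: 5.3
eef_pos: [0.4604, 0.2529, 0.0783]
eef_rot: [0.0, 0.849, 0.529, 0.001]
wrist_force: [-0.4, 0.9, 6.5]
opening: 0.674
```

```bash
python3 - <<'E'
from bench import ctrl
from h import *
o=ctrl.get_obs();print(o["opening"],o["wrist_force"])
c=ctrl.camera("wrist");im=c["color"].copy()
# rim circle center by fit on overlay
cv2.polylines(im,[proj(c,pts("pan",.4588,.2537)[-48:]).astype(int)],True,(255,0,255),1)
cv2.imwrite("pics/p3.png",im)
print(to(o,[.4492,.1005,.16],np.radians(64)))
E
```

```text
0.6738506881051405 [-0.38037895  0.9132552   6.54726798]
(array([-14.17,   5.71,  -8.19]), array([ 0.1 , -0.09, -0.12]), np.float64(63.9))
```

View pics/p3.png

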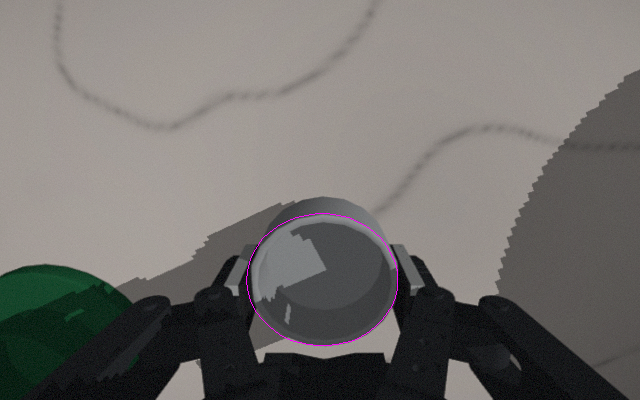

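Call:
{"method": "move_arm", "body": {"rows": "0 0 0 0 0 0 1;0 0 0 0 0 0 1;0 0 -0.4 0 0 0 1;0 0 -0.4 0 0 0 1;0 0 0 0 0 0 0;0 0 0 0 0 0 0;0 0 0 0 0 0 0;0 0 0 0 0 0 0;0 0 0 0 0 0 0;0 0 0 0 0 0 0"}}

```text
time_s: 6.35
eef_pos: [0.4599, 0.2528, 0.0855]
eef_rot: [0.0, 0.849, 0.529, 0.0]
wrist_force: [-1.3, -1.1, 5.5]
opening: 0.667
```

```bash
python3 - <<'E'
from bench import ctrl
from h import *
o=ctrl.get_obs();print(o["opening"],o["wrist_force"],o["eef_pos"])
print(to(o,[.4492,.1005,.16],np.radians(64)))
E
```

```text
0.6670277386356772 [-1.2500029  -1.12607802  5.54447805] [0.45988326 0.25277205 0.08554394]
(array([-14.14,   5.75,  -7.45]), array([ 0.03, -0.03, -0.11]), np.float64(63.9))
```

Call:
{"method": "move_arm", "body": {"rows": "0 0 -2 0 0 0 0;0 0 -3 0 0 0 0;-2 0.8 -2.4 0 0 0 0;-2.4 1 0 0 0 0 0;-2.4 1 0 0 0 0 0;-2.4 1 0 0 0 0 0;-2.4 1 0 0 0 0 0;-2.5 1 0 0 0 0 0;0 0 0 0 0 0 0;0 0 0 0 0 0 0;0 0 0 0 0 0 0"}}

```text
time_s: 7.45
eef_pos: [0.4495, 0.101, 0.1588]
eef_rot: [-0.0, 0.849, 0.529, -0.0]
wrist_force: [1.1, -0.5, -0.4]
opening: 0.67
```

```bash
python3 - <<'E'
from seg import *
o=ctrl.get_obs();print(o["opening"],o["wrist_force"],o["eef_pos"])
print(to(o,[.4492,.1005,.16],np.radians(64)))
p=o["eef_pos"]
for n in("wrist","top","side"):
    c=ctrl.camera(n);im=c["color"].copy()
    cv2.polylines(im,[proj(c,pts("pan",p[0],p[1],p[2]-.0855)[-48:]).astype(int)],True,(255,0,255),1)
    cv2.polylines(im,[proj(c,pts("stand",.4492,.1005)[-48:]).astype(int)],True,(0,255,255),1)
    cv2.polylines(im,[proj(c,pts("stand",.4492,.1005)[:48]).astype(int)],True,(0,255,255),1)
    if n=="side": im=cv2.resize(im[100:260,140:340],None,fx=3,fy=3)
    if n=="top": im=cv2.resize(im[160:320,180:380],None,fx=3,fy=3)
    cv2.imwrite(f"pics/p4{n}.png",im)
E
```

```text
0.670139596846682 [ 1.06964074 -0.4888991  -0.43055201] [0.44945182 0.10102392 0.15879153]
(array([-0.06,  0.  , -0.12]), array([-0.02, -0.01, -0.1 ]), np.float64(63.9))
```

View pics/p4wrist.png

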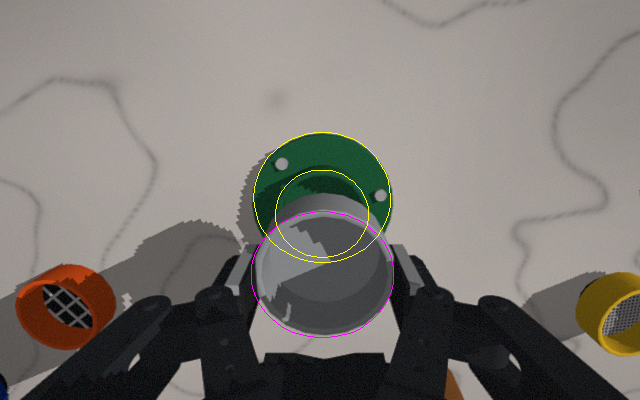

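View pics/p4side.png

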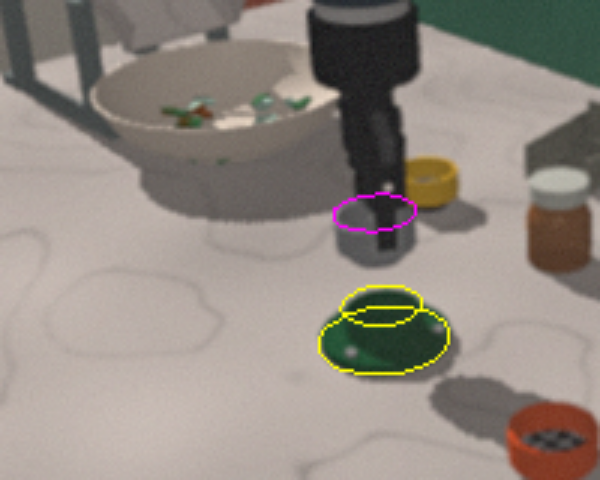

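View pics/p4top.png

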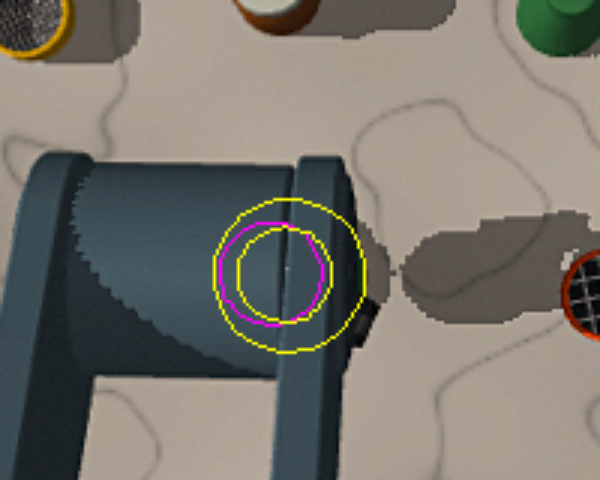

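Call:
{"method": "move_arm", "body": {"rows": "0 0 1.5 0 0 0 0;0 0 1.5 0 0 0 0;0 0 0.8 0 0 0 0;0 0 0.5 0 0 0 0;0 0 0.4 0 0 0 0;0 0 0.3 0 0 0 0;0 0 0.3 0 0 0 0;0 0 0 0 0 0 0;0 0 0 0 0 0 0"}}

```text
time_s: 8.5
eef_pos: [0.4496, 0.1005, 0.1061]
eef_rot: [0.0, 0.849, 0.529, 0.0]
wrist_force: [0.5, -0.4, -0.8]
opening: 0.67
```

Call:
{"method": "move_arm", "body": {"rows": "0 0 0.15 0 0 0 0;0 0 0.1 0 0 0 0;0 0 0 0 0 0 0"}}

```text
time_s: 8.8
eef_pos: [0.4499, 0.1005, 0.1055]
eef_rot: [0.0, 0.848, 0.529, -0.0]
wrist_force: [-9.1, -0.4, 23.3]
opening: 0.669
```

Call:
{"method": "move_arm", "body": {"rows": "0 0 -0.2 0 0 0 0;0 0 0 0 0 0 0.9;0 0 0 0 0 0 1;0 0 0 0 0 0 1;0 0 -1.5 0 0 0 1;0 0 -3 0 0 0 1;0 0 -4 0 0 0 1;0 0 -4 0 0 0 1;0 0 0 0 0 0 1;0 0 0 0 0 0 1"}}

```text
time_s: 9.8
eef_pos: [0.45, 0.1005, 0.231]
eef_rot: [0.001, 0.849, 0.529, 0.001]
wrist_force: [-0.2, -0.5, -0.4]
opening: 1.004
```

```bash
cat > chk.py <<'E'
import sys
from seg import *
def chk(tag,items,crop=None,cams=("wrist","side")):
    for n in cams:
        c=ctrl.camera(n);im=c["color"].copy()
        for t,x,y,z in items:
            P=pts(t,x,y,z); cols=[(255,0,255),(0,255,255)]
            k=len(P)//48
            for j in ([k-1] if t!="lid" else [3,5]):
                cv2.polylines(im,[proj(c,P[48*j:48*j+48]).astype(int)],True,(255,0,255),1)
        if n=="side": im=cv2.resize(im[80:260,180:360],None,fx=3,fy=3)
        cv2.imwrite(f"pics/{tag}{n}.png",im)
E
python3 - <<'E'
from chk import *
o=ctrl.get_obs()
chk("p5",[("pan",.4492,.1005,.02),("fine",.6238,.2715,0)])
print(o["eef_pos"],o["wrist_force"],to(o,[.6238,.2715,.16],np.radians(64)))
E
```

```text
[0.44997759 0.10049953 0.23104574] [-0.21590167 -0.53699791 -0.36054429] (array([23.  ,  8.07,  7.14]), array([ 0.12, -0.05, -0.11]), np.float64(63.9))
```

View pics/p5wrist.png

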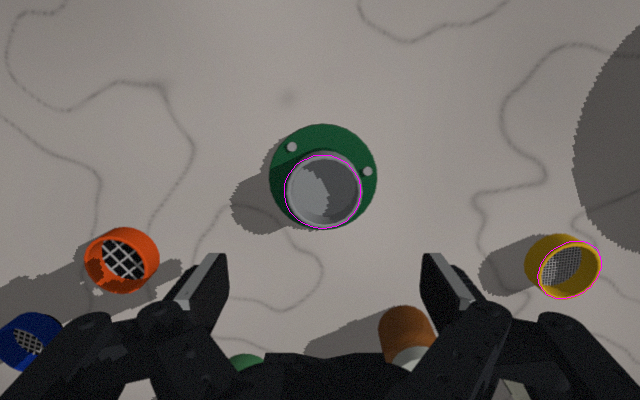

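View pics/p5side.png

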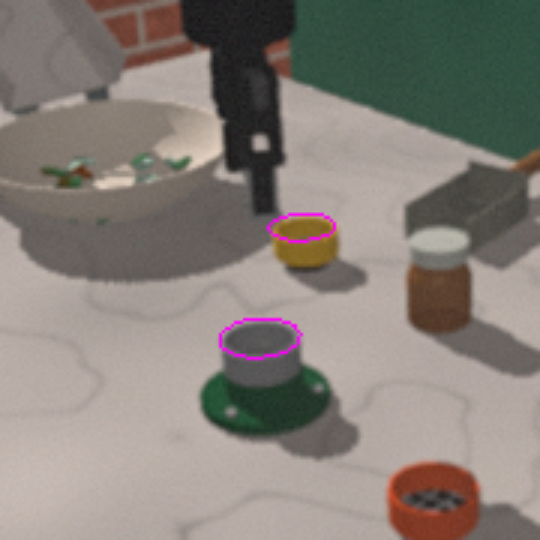

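Call:
{"method": "move_arm", "body": {"rows": "3.3 1.15 0 0 0 0 1;3.3 1.15 0 0 0 0 1;3.3 1.15 0 0 0 0 1;3.3 1.15 0 0 0 0 1;3.3 1.15 0 0 0 0 1;3.3 1.15 1 0 0 0 1;3.2 1.17 2 0 0 0 1;0 0 3 0 0 0 1;0 0 0 0 0 0 1;0 0 0 0 0 0 1"}}

```text
time_s: 10.9
eef_pos: [0.6217, 0.271, 0.1678]
eef_rot: [-0.001, 0.849, 0.529, -0.003]
wrist_force: [0.7, -0.1, 0.2]
opening: 1.006
```

```bash
python3 - <<'E'
from chk import *
o=ctrl.get_obs()
chk("p6",[("fine",.6238,.2715,0)],cams=("wrist",))
print(o["eef_pos"],o["wrist_force"],to(o,[.6238,.2715,.086],np.radians(64)))
E
```

```text
[0.62167228 0.27098345 0.16784258] [ 0.71278938 -0.13647333  0.23984213] (array([0.17, 0.2 , 8.18]), array([-0.24,  0.21, -0.12]), np.float64(63.9))
```

View pics/p6wrist.png

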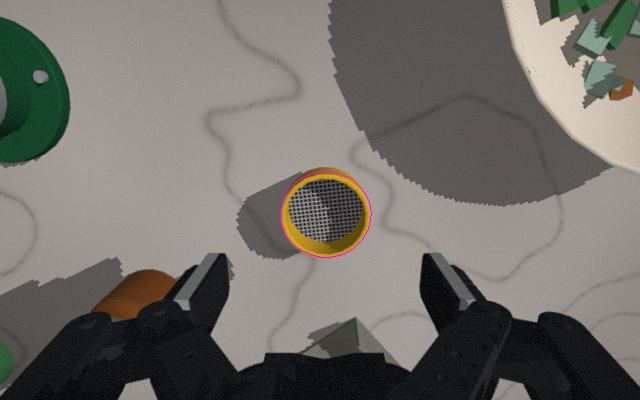

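Call:
{"method": "move_arm", "body": {"rows": "0.15 0.15 2.5 0 0 0 1;0 0 2.5 0 0 0 1;0 0 2 0 0 0 1;0 0 1.2 0 0 0 1;0 0 0 0 0 0 1;0 0 0 0 0 0 0;0 0 0 0 0 0 0;0 0 0 0 0 0 0;0 0 0 0 0 0 0;0 0 0 0 0 0 0;0 0 0 0 0 0 0"}}

```text
time_s: 12.05
eef_pos: [0.6269, 0.2725, 0.0912]
eef_rot: [0.001, 0.849, 0.529, 0.002]
wrist_force: [-0.2, -0.6, 6.7]
opening: 0.666
```

```bash
python3 - <<'E'
from chk import *
o=ctrl.get_obs();p=o["eef_pos"]
chk("p7",[("fine",p[0],p[1],0)],cams=("wrist",))
print(p,o["wrist_force"],o["opening"],to(o,[.4492,.1005,.19],np.radians(64)))
E
```

```text
[0.62685799 0.27251665 0.09122281] [-0.24932728 -0.64551158  6.68362224] 0.6664633139577426 (array([-23.24,  -8.35,  -9.97]), array([ 0.2 , -0.15, -0.11]), np.float64(63.9))
```

View pics/p7wrist.png

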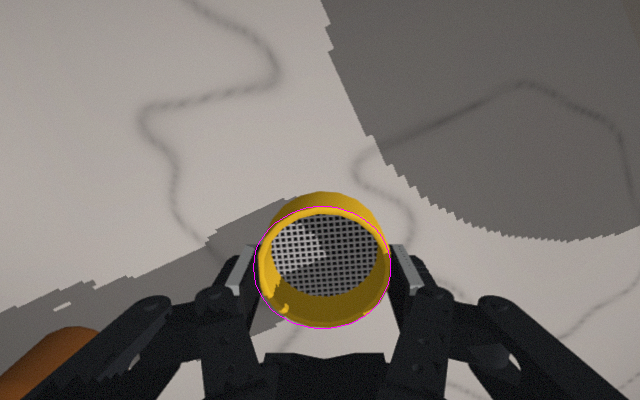

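Call:
{"method": "move_arm", "body": {"rows": "0 0 -2 0 0 0 0;0 0 -3 0 0 0 0;0 0 -3 0 0 0 0;0 0 -3 0 0 0 0;0 0 0 0 0 0 0;0 0 0 0 0 0 0"}}

```text
time_s: 12.7
eef_pos: [0.6257, 0.2724, 0.1999]
eef_rot: [0.0, 0.849, 0.529, 0.001]
wrist_force: [-1.2, 1.0, -1.0]
opening: 0.669
```

```bash
python3 - <<'E'
from chk import *
o=ctrl.get_obs();p=o["eef_pos"]
for h in(.0855,.091):chk("p8_%d"%(h*1e4),[("fine",p[0],p[1],p[2]-h)],cams=("wrist",))
print(p,o["wrist_force"],o["opening"],to(o,[.4492,.1005,.20],np.radians(64)))
for cn in("wrist","side"):
  c=ctrl.camera(cn); b=mask(c,"fine",p[:2],12,p[2]-.088); print(cn,b)
  for h in(.0855,.091): print(sil(c,"fine",p[0],p[1],p[2]-h).round(1))
E
```

```text
[0.62574586 0.27238268 0.1998693 ] [-1.16863746  1.04113589 -1.00971766] 0.6689267908693382 (array([-23.2 ,  -8.29,  -0.07]), array([ 0.12, -0.1 , -0.11]), np.float64(63.9))
wrist [256.5 190.5 391.5 327.5]
[252.3 198.5 397.4 344.1]
[254.9 195.1 394.7 335.5]
side [267.5 115.5 289.5 132.5]
[267.6 111.7 290.9 130.3]
[267.7 113.6 291.  132.3]
```

View pics/p8_910wrist.png

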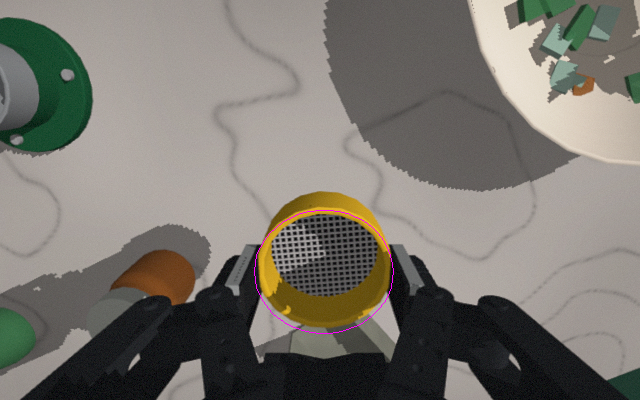

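```bash
cat > held.py <<'E'
from chk import *
def held(n,h=.09,pad=12):
    o=ctrl.get_obs();p=o["eef_pos"];C=[];B=[]
    for cn in("wrist",):
        c=ctrl.camera(cn); b=mask(c,n,p[:2],pad,p[2]-h)
        if b is not None: C.append(c);B.append(b)
    v,r=fit(C,B,n,p[:2],p[2]-h,True); print("held",n,"offset from tcp mm",((v-p)*1e3).round(1),"res",r.round(1)); return v-p
E
python3 - <<'E'
from held import *
held("fine")
E
```

```text
held fine offset from tcp mm [  0.4   0.4 -93.1] res [-0.3  0.3  0.3 -0.3]
```

Call:
{"method": "move_arm", "body": {"rows": "-3.3 -1.18 0 0 0 0 0;-3.3 -1.18 0 0 0 0 0;-3.3 -1.18 0 0 0 0 0;-3.3 -1.18 0 0 0 0 0;-3.3 -1.18 0 0 0 0 0;-3.3 -1.18 0 0 0 0 0;-3.4 -1.2 0 0 0 0 0;0 0 0 0 0 0 0;0 0 0 0 0 0 0;0 0 0 0 0 0 0"}}

```text
time_s: 13.95
eef_pos: [0.4495, 0.1006, 0.1985]
eef_rot: [0.0, 0.849, 0.529, 0.0]
wrist_force: [0.0, 0.0, -0.7]
opening: 0.667
```

```bash
python3 - <<'E'
from held import *
held("fine",.093)
o=ctrl.get_obs(); print(o["eef_pos"],to(o,[.4492,.1005,.137],np.radians(64)))
E
```

```text
held fine offset from tcp mm [  0.6   0.4 -93. ] res [-0.3  0.3  0.3 -0.3]
[0.44957166 0.10070141 0.19850741] (array([-0.04, -0.03,  6.15]), array([ 0.03, -0.02, -0.09]), np.float64(63.9))
```

Call:
{"method": "move_arm", "body": {"rows": "0 0 1.5 0 0 0 0;0 0 1.5 0 0 0 0;0 0 1 0 0 0 0;0 0 0.7 0 0 0 0;0 0 0.6 0 0 0 0;0 0 0.4 0 0 0 0;0 0 0.3 0 0 0 0;0 0 0.15 0 0 0 0;0 0 0 0 0 0 0;0 0 0 0 0 0 0"}}

```text
time_s: 15.0
eef_pos: [0.4489, 0.1003, 0.1372]
eef_rot: [0.0, 0.849, 0.529, 0.0]
wrist_force: [0.1, 0.4, 0.1]
opening: 0.663
```

Call:
{"method": "move_arm", "body": {"rows": "0 0 0.15 0 0 0 0;0 0 0 0 0 0 0;0 0 0 0 0 0 0"}}

```text
time_s: 15.3
eef_pos: [0.4488, 0.1003, 0.1354]
eef_rot: [0.0, 0.849, 0.529, 0.0]
wrist_force: [0.2, 0.0, -1.2]
opening: 0.666
```

Call:
{"method": "move_arm", "body": {"rows": "0 0 0.1 0 0 0 0;0 0 0.1 0 0 0 0;0 0 0 0 0 0 0"}}

```text
time_s: 15.6
eef_pos: [0.449, 0.1003, 0.135]
eef_rot: [0.0, 0.848, 0.529, -0.0]
wrist_force: [-7.4, -0.1, 19.6]
opening: 0.665
```

Contact near the seated height. Release, back off, check, heading toward the coarse/medium.

Call:
{"method": "move_arm", "body": {"rows": "0 0 -0.2 0 0 0 0;0 0 0 0 0 0 0.9;0 0 0 0 0 0 1;0 0 0 0 0 0 1;0 0 -1.5 0 0 0 1;0 0 -3 0 0 0 1;0 0 -4 0 0 0 1;0 0 -3 0 0 0 1;0 0 0 0 0 0 1;0 0 0 0 0 0 1"}}

```text
time_s: 16.6
eef_pos: [0.449, 0.1003, 0.2507]
eef_rot: [0.0, 0.849, 0.529, 0.001]
wrist_force: [-0.4, 0.7, -0.4]
opening: 0.999
```

```bash
python3 - <<'E'
from held import *
o=ctrl.get_obs()
chk("p9",[("fine",.4492,.1005,.044)])
cs=[ctrl.camera(n) for n in("wrist","side")]; bs=[mask(c,"fine",(.4492,.1005),10,.044) for c in cs]
print(fit(cs,bs,"fine",(.4492,.1005),.044,True))
print(fit(cs[:1],bs[:1],"fine",(.4492,.1005),.044,True))
print(o["eef_pos"],to(o,[.468,-.255,.16],np.radians(64)),to(o,[.468,-.255,.16],np.radians(90)))
E
```

```text
(array([0.44895306, 0.10127532, 0.04450192]), array([ 0.43282679, -0.56746687, -0.38395919,  0.44140763, -0.61411187,
       -1.04526893,  1.24005825,  0.99138605]))
(array([0.44905327, 0.10120603, 0.04425341]), array([ 0.45064081, -0.46999817, -0.45070977,  0.45754623]))
[0.44896459 0.10033105 0.25068517] (array([-31.07,  17.34,   9.07]), array([ 0.07, -0.03, -0.12]), np.float64(63.9)) (array([-31.07,  17.34,   9.07]), array([ 8.000e-02, -2.000e-02, -2.612e+01]), np.float64(63.9))
```

View pics/p9wrist.png

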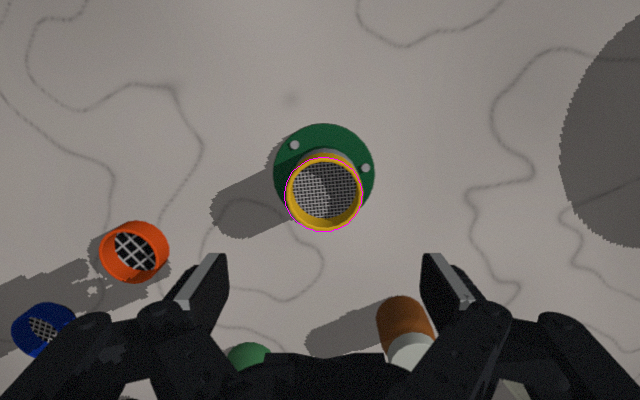

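View pics/p9side.png

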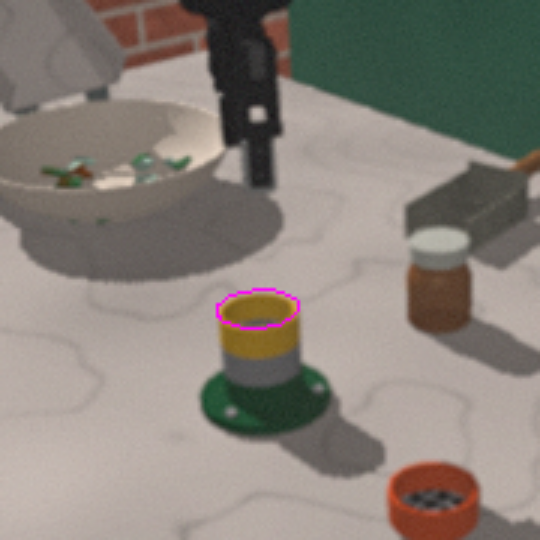

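Call:
{"method": "move_arm", "body": {"rows": "-3.45 1.93 0 0 0 0 1;-3.45 1.93 0 0 0 0 1;-3.45 1.93 0 0 0 0 1;-3.45 1.93 0 0 0 0 1;-3.45 1.93 0 0 0 0 1;-3.45 1.93 0 0 0 0 1;-3.45 1.93 0 0 0 0 1;-3.45 1.93 1 0 0 0 1;-3.47 1.9 3 0 0 0 1;0 0 4 0 0 0 1;0 0 0 0 0 0 1;0 0 0 0 0 0 1;0 0 0 0 0 0 1"}}

```text
time_s: 18.1
eef_pos: [0.4685, -0.2549, 0.1718]
eef_rot: [0.001, 0.848, 0.529, 0.0]
wrist_force: [-0.3, 0.3, 1.1]
opening: 1.001
```

```bash
python3 - <<'E'
from held import *
o=ctrl.get_obs()
c=ctrl.camera("wrist"); b=mask(c,"medium",(.468,-.255),10,0); print(fit([c],[b],"medium",(.468,-.255)))
cv2.imwrite("pics/p10.png",c["color"])
print(o["eef_pos"],to(o,[.468,-.255,.088],np.radians(64)))
E
```

```text
(array([ 0.46862543, -0.25463988]), array([-0.70028414, -0.5366045 ,  0.70064101,  0.66917895]))
[ 0.46846318 -0.25485649  0.17181017] (array([-0.03, -0.05,  8.38]), array([ 0.1 ,  0.02, -0.06]), np.float64(63.9))
```

View pics/p10.png

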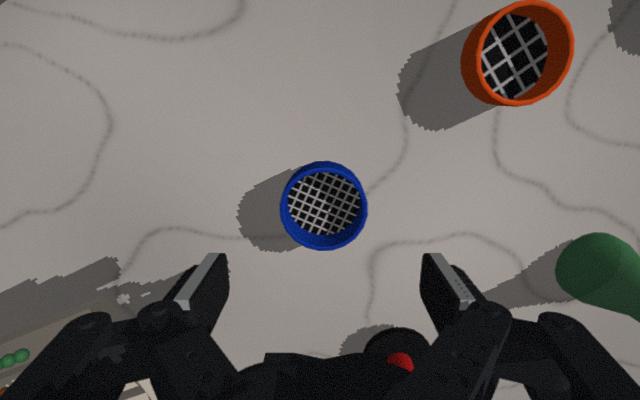

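Call:
{"method": "move_arm", "body": {"rows": "0 0 2.5 0 0 0 1;0 0 2.5 0 0 0 1;0 0 2.2 0 0 0 1;0 0 1.3 0 0 0 1;0 0 0 0 0 0 1;0 0 0 0 0 0 0;0 0 0 0 0 0 0;0 0 0 0 0 0 0;0 0 0 0 0 0 0;0 0 0 0 0 0 0;0 0 0 0 0 0 0"}}

```text
time_s: 19.25
eef_pos: [0.4687, -0.2556, 0.0878]
eef_rot: [0.001, 0.848, 0.529, 0.0]
wrist_force: [-2.7, 1.9, 10.1]
opening: 0.678
```

Call:
{"method": "move_arm", "body": {"rows": "0 0 -2 0 0 0 0;0 0 -3 0 0 0 0;0 0 -4 0 0 0 0;0 0 -4 0 0 0 0;0 0 0 0 0 0 0;0 0 0 0 0 0 0"}}

```text
time_s: 19.85
eef_pos: [0.4684, -0.2555, 0.2174]
eef_rot: [0.002, 0.849, 0.529, 0.001]
wrist_force: [-0.3, 0.3, -0.9]
opening: 0.675
```

```bash
python3 - <<'E'
from held import *
held("medium",.088)
o=ctrl.get_obs(); print(o["eef_pos"],o["opening"],to(o,[.4492,.1008,.22],np.radians(64)))
E
```

```text
held medium offset from tcp mm [  0.5   0.6 -89.1] res [ 0.4 -0.4 -0.4  0.4]
[ 0.46757716 -0.25488224  0.21570021] 0.6815747898495527 (array([ 31.13, -17.3 ,  -0.45]), array([ 0.04,  0.01, -0.11]), np.float64(63.9))
```

Call:
{"method": "move_arm", "body": {"rows": "3.46 -1.92 0 0 0 0 0;3.46 -1.92 0 0 0 0 0;3.46 -1.92 0 0 0 0 0;3.46 -1.92 0 0 0 0 0;3.46 -1.92 0 0 0 0 0;3.46 -1.92 0 0 0 0 0;3.46 -1.92 0 0 0 0 0;3.46 -1.92 0 0 0 0 0;3.46 -1.94 0 0 0 0 0;0 0 0 0 0 0 0;0 0 0 0 0 0 0;0 0 0 0 0 0 0"}}

```text
time_s: 21.1
eef_pos: [0.4491, 0.1, 0.2145]
eef_rot: [-0.0, 0.849, 0.529, -0.001]
wrist_force: [-0.1, -0.3, -1.0]
opening: 0.679
```

```bash
python3 - <<'E'
from held import *
held("medium",.089)
o=ctrl.get_obs(); print(o["eef_pos"],o["opening"],to(o,[.4489,.1005,.157],np.radians(64)))
E
```

```text
held medium offset from tcp mm [ -0.3   1.  -88.8] res [ 0.1 -0.1 -0.1  0.1]
[0.44925787 0.09974652 0.21472935] 0.6797380879035153 (array([ 0.06, -0.06,  5.77]), array([-0.06,  0.05, -0.19]), np.float64(63.8))
```

Call:
{"method": "move_arm", "body": {"rows": "0 0 1.5 0 0 0 0;0 0 1.5 0 0 0 0;0 0 0.8 0 0 0 0;0 0 0.7 0 0 0 0;0 0 0.5 0 0 0 0;0 0 0.4 0 0 0 0;0 0 0.3 0 0 0 0;0 0 0 0 0 0 0;0 0 0 0 0 0 0"}}

```text
time_s: 22.05
eef_pos: [0.4496, 0.1008, 0.1586]
eef_rot: [0.0, 0.849, 0.529, 0.0]
wrist_force: [0.1, -0.0, -0.8]
opening: 0.673
```

Call:
{"method": "move_arm", "body": {"rows": "0 0 0.1 0 0 0 0;0 0 0.1 0 0 0 0;0 0 0 0 0 0 0;0 0 0 0 0 0 0"}}

```text
time_s: 22.45
eef_pos: [0.4494, 0.1008, 0.1564]
eef_rot: [0.0, 0.849, 0.529, 0.0]
wrist_force: [0.2, -0.1, -0.9]
opening: 0.679
```

Call:
{"method": "move_arm", "body": {"rows": "0 0 0.1 0 0 0 0;0 0 0.1 0 0 0 0;0 0 0 0 0 0 0"}}

```text
time_s: 22.75
eef_pos: [0.4498, 0.1008, 0.1557]
eef_rot: [0.0, 0.849, 0.529, 0.0]
wrist_force: [-5.0, 0.2, 13.7]
opening: 0.679
```

Call:
{"method": "move_arm", "body": {"rows": "0 0 -0.1 0 0 0 0;0 0 0 0 0 0 0.9;0 0 0 0 0 0 1;0 0 0 0 0 0 1;0 0 -1.5 0 0 0 1;0 0 -3 0 0 0 1;0 0 -4 0 0 0 1;0 0 -3 0 0 0 1;0 0 0 0 0 0 1;0 0 0 0 0 0 1"}}

```text
time_s: 23.75
eef_pos: [0.4496, 0.1008, 0.2707]
eef_rot: [0.0, 0.849, 0.529, 0.001]
wrist_force: [-0.2, 0.2, -0.5]
opening: 1.0
```

```bash
python3 - <<'E'
from held import *
o=ctrl.get_obs()
chk("p11",[("medium",.4492,.1005,.068)])
cs=[ctrl.camera(n) for n in("wrist","side")]; bs=[mask(c,"medium",(.4492,.1005),10,.068) for c in cs]
print(fit(cs[:1],bs[:1],"medium",(.4492,.1005),.068,True))
print(o["eef_pos"],to(o,[.4324,-.1048,.16],np.radians(64)))
E
```

```text
(array([0.45046462, 0.10131381, 0.0644495 ]), array([ 0.45626517, -0.47575419, -0.45633584,  0.46314886]))
[0.44960024 0.10078598 0.27068299] (array([-19.22,   7.49,  11.07]), array([ 0.07, -0.03, -0.11]), np.float64(63.9))
```

View pics/p11side.png

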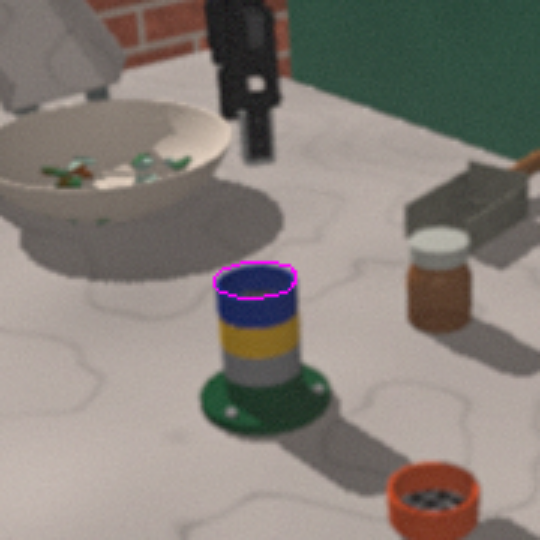

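View pics/p11wrist.png

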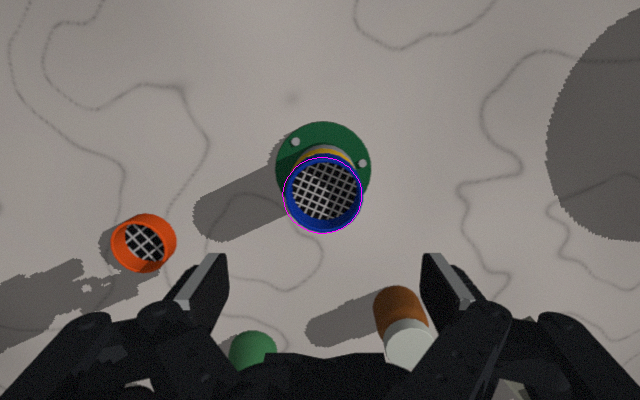

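Call:
{"method": "move_arm", "body": {"rows": "-3.2 1.25 0 0 0 0 1;-3.2 1.25 0 0 0 0 1;-3.2 1.25 0 0 0 0 1;-3.2 1.25 0 0 0 0 1;-3.2 1.25 1 0 0 0 1;-3.2 1.25 2.5 0 0 0 1;0 0 3.5 0 0 0 1;0 0 3 0 0 0 1;0 0 0 0 0 0 1;0 0 0 0 0 0 1"}}

```text
time_s: 24.95
eef_pos: [0.4318, -0.1044, 0.1699]
eef_rot: [-0.001, 0.849, 0.529, -0.001]
wrist_force: [0.9, -0.4, 0.1]
opening: 0.998
```

```bash
python3 - <<'E'
from held import *
o=ctrl.get_obs()
c=ctrl.camera("wrist"); b=mask(c,"coarse",(.4324,-.1048),10,0); print(fit([c],[b],"coarse",(.4324,-.1048)))
cv2.imwrite("pics/p12.png",c["color"])
print(o["eef_pos"],to(o,[.4324,-.1048,.088],np.radians(64)))
E
```

```text
(array([ 0.43327926, -0.10432097]), array([-0.45557285, -0.33987083,  0.45600022,  0.41088033]))
[ 0.43179885 -0.10435199  0.16992514] (array([-0.01,  0.1 ,  8.19]), array([-0.15, -0.01, -0.11]), np.float64(63.9))
```

View pics/p12.png

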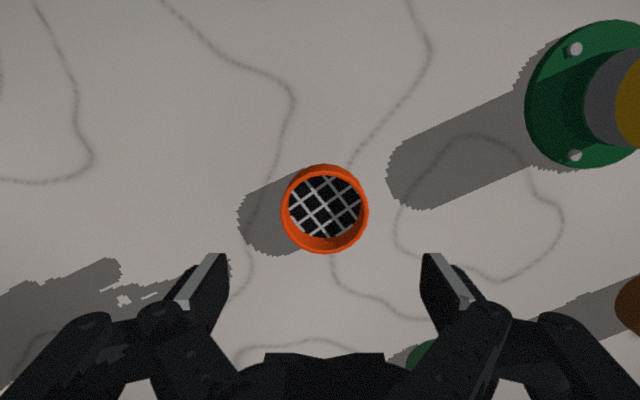

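Call:
{"method": "move_arm", "body": {"rows": "0 0.1 2.5 0 0 0 1;0 0 2.5 0 0 0 1;0 0 2 0 0 0 1;0 0 1.2 0 0 0 1;0 0 0 0 0 0 1;0 0 0 0 0 0 1;0 0 0 0 0 0 0;0 0 0 0 0 0 0;0 0 0 0 0 0 0;0 0 0 0 0 0 0;0 0 0 0 0 0 0;0 0 0 0 0 0 0"}}

```text
time_s: 26.2
eef_pos: [0.4341, -0.1054, 0.0904]
eef_rot: [0.001, 0.849, 0.529, 0.0]
wrist_force: [-4.9, 1.8, 16.0]
opening: 0.683
```

Call:
{"method": "move_arm", "body": {"rows": "0 0 -2 0 0 0 0;0 0 -3 0 0 0 0;0 0 -4 0 0 0 0;0 0 -4 0 0 0 0;0 0 -2.5 0 0 0 0;0 0 0 0 0 0 0;0 0 0 0 0 0 0"}}

```text
time_s: 26.9
eef_pos: [0.4332, -0.1051, 0.2439]
eef_rot: [0.001, 0.849, 0.529, 0.0]
wrist_force: [0.0, -0.2, -0.9]
opening: 0.676
```

```bash
python3 - <<'E'
from held import *
held("coarse",.088)
o=ctrl.get_obs(); print(o["eef_pos"],o["opening"],to(o,[.4496,.1005,.245],np.radians(64)))
E
```

```text
held coarse offset from tcp mm [ -0.6   1.  -91.7] res [-0.1  0.1  0.1 -0.1]
[ 0.43265886 -0.10483464  0.24279152] 0.6739308818353632 (array([19.18, -7.52, -0.22]), array([-0.04,  0.  , -0.12]), np.float64(63.9))
```

Call:
{"method": "move_arm", "body": {"rows": "3.2 -1.25 0 0 0 0 0;3.2 -1.25 0 0 0 0 0;3.2 -1.25 0 0 0 0 0;3.2 -1.25 0 0 0 0 0;3.2 -1.25 0 0 0 0 0;3.2 -1.27 0 0 0 0 0;0 0 0 0 0 0 0;0 0 0 0 0 0 0;0 0 0 0 0 0 0"}}

```text
time_s: 27.85
eef_pos: [0.4496, 0.0998, 0.2423]
eef_rot: [-0.0, 0.849, 0.529, -0.001]
wrist_force: [-0.2, -1.5, -0.6]
opening: 0.675
```

```bash
python3 - <<'E'
from held import *
held("coarse",.091)
o=ctrl.get_obs(); print(o["eef_pos"],o["opening"],to(o,[.4499,.1003,.1835],np.radians(64)))
E
```

```text
held coarse offset from tcp mm [ -0.9   1.  -91.7] res [-0.1  0.1  0.1 -0.1]
[0.44980942 0.09954586 0.24261075] 0.6745239219469596 (array([ 0.08, -0.02,  5.91]), array([-0.08,  0.05, -0.18]), np.float64(63.8))
```

Call:
{"method": "move_arm", "body": {"rows": "0 0 1.5 0 0 0 0;0 0 1.5 0 0 0 0;0 0 0.9 0 0 0 0;0 0 0.7 0 0 0 0;0 0 0.5 0 0 0 0;0 0 0.4 0 0 0 0;0 0 0.3 0 0 0 0;0 0 0 0 0 0 0;0 0 0 0 0 0 0"}}

```text
time_s: 28.8
eef_pos: [0.4503, 0.1005, 0.1856]
eef_rot: [0.0, 0.849, 0.529, 0.0]
wrist_force: [-0.2, -0.4, -1.1]
opening: 0.675
```

Call:
{"method": "move_arm", "body": {"rows": "0 0 0.1 0 0 0 0;0 0 0.1 0 0 0 0;0 0 0 0 0 0 0;0 0 0 0 0 0 0"}}

```text
time_s: 29.2
eef_pos: [0.4501, 0.1004, 0.1834]
eef_rot: [0.0, 0.849, 0.529, 0.0]
wrist_force: [1.1, 0.2, -0.6]
opening: 0.675
```

Call:
{"method": "move_arm", "body": {"rows": "0 0 0.1 0 0 0 0;0 0 0.1 0 0 0 0;0 0 0 0 0 0 0"}}

```text
time_s: 29.5
eef_pos: [0.4506, 0.1004, 0.1825]
eef_rot: [0.0, 0.849, 0.529, 0.0]
wrist_force: [-3.2, 0.3, 10.6]
opening: 0.672
```

Call:
{"method": "move_arm", "body": {"rows": "0 0 -0.1 0 0 0 0;0 0 0 0 0 0 0.9;0 0 0 0 0 0 1;0 0 0 0 0 0 1;0 0 -1.5 0 0 0 1;0 0 -3 0 0 0 1;0 0 -4 0 0 0 1;0 0 -4 0 0 0 1;0 0 0 0 0 0 1;0 0 0 0 0 0 1"}}

```text
time_s: 30.5
eef_pos: [0.4506, 0.1004, 0.3082]
eef_rot: [0.001, 0.849, 0.529, 0.001]
wrist_force: [-0.8, -0.0, -0.6]
opening: 1.0
```

```bash
python3 - <<'E'
from held import *
o=ctrl.get_obs()
chk("p13",[("coarse",.4492,.1005,.092)])
cs=[ctrl.camera(n) for n in("wrist","side")]; bs=[mask(c,"coarse",(.4492,.1005),10,.092) for c in cs]
print(fit(cs[:1],bs[:1],"coarse",(.4492,.1005),.092,True))
print(fit(cs,bs,"coarse",(.4492,.1005),.092,True))
c=cs[0]; w,x,y,z=o["eef_rot"]; Rt=R.from_quat([x,y,z,w]).as_matrix(); Rc=cv2.Rodrigues(c["rvec"])[0]
print("cam pos in tool",Rt.T@(-Rc.T@c["tvec"]-o["eef_pos"]),"cam axes in tool\n",(Rt.T@Rc.T).round(3))
print(o["eef_pos"],to(o,[.624,-.264,.2],np.radians(64)))
E
```

```text
(array([0.44985424, 0.10127362, 0.08876849]), array([-0.29669987,  0.30712718,  0.29673787, -0.30000499]))
(array([0.44878741, 0.10192825, 0.09272429]), array([-0.73708913, -0.44749945,  1.04713503,  0.10692243,  0.33720625,
       -0.59221157,  0.8867992 ,  1.4722924 ]))
cam pos in tool [ 0.00023607 -0.07390225 -0.06874271] cam axes in tool
 [[ 1.    -0.    -0.001]
 [ 0.     0.958  0.286]
 [ 0.001 -0.286  0.958]]
[0.45055744 0.10043179 0.30819605] (array([-25.1 ,  31.59,  10.86]), array([ 0.12, -0.06, -0.12]), np.float64(63.9))
```

View pics/p13side.png

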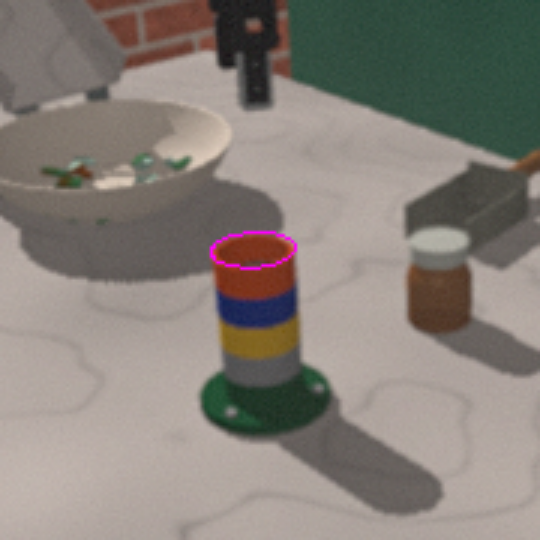

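View pics/p13wrist.png

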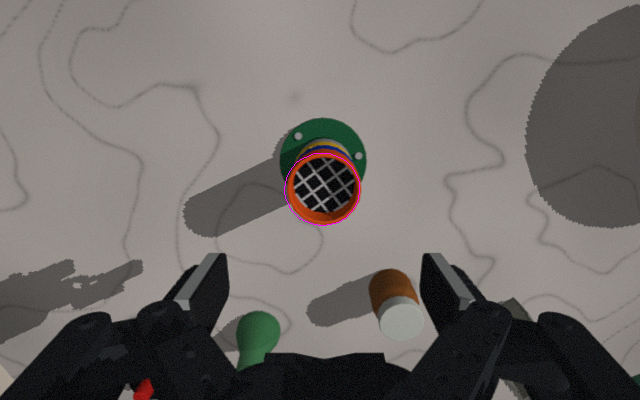

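Call:
{"method": "move_arm", "body": {"rows": "-2.51 3.16 0 0 0 0 1;-2.51 3.16 0 0 0 0 1;-2.51 3.16 0 0 0 0 1;-2.51 3.16 0 0 0 0 1;-2.51 3.16 0 0 0 0 1;-2.51 3.16 0 0 0 0 1;-2.51 3.16 0 0 0 0 0.6;-2.51 3.16 0 0 0 0 0.6;-2.51 3.16 2 0 0 0 0.6;-2.51 3.15 4 0 0 0 0.6;0 0 5 0 0 0 0.6;0 0 0 0 0 0 0.6;0 0 0 0 0 0 0.6;0 0 0 0 0 0 0.6"}}

```text
time_s: 32.1
eef_pos: [0.6223, -0.2596, 0.2047]
eef_rot: [0.001, 0.848, 0.529, 0.001]
wrist_force: [-0.1, -0.1, 0.2]
opening: 0.598
```

```bash
python3 - <<'E'
from held import *
o=ctrl.get_obs();g=(.624,-.264)
c=ctrl.camera("wrist");im=c["color"].copy()
hsv=cv2.cvtColor(im,cv2.COLOR_BGR2HSV); m=((hsv[...,0]<10)|(hsv[...,0]>170))&(hsv[...,1]>140)&(hsv[...,2]>60)
k,l,s,_=cv2.connectedComponentsWithStats(m.astype(np.uint8)); print(s[1:][s[1:,4]>100])
t=ctrl.trace("wrist","lid"); print([(q["bbox"],q["confidence"]) for q in t])
P=pts("lid",*g)
for j in(3,4,5): cv2.polylines(im,[proj(c,P[48*j:48*j+48]).astype(int)],True,(255,0,255),1)
print(proj(c,P[192:]).min(0),proj(c,P[192:]).max(0))
cv2.imwrite("pics/p14.png",im)
print(o["eef_pos"],o["opening"],to(o,[*g,.12],np.radians(64)))
E
```

```text
[[309 179  30  35 832]]
[([287.5, 153.3, 360.1, 225.2], 0.97)]
[304.17824531 181.30700887] [333.61475205 217.35400451]
[ 0.62230251 -0.25961478  0.20470322] 0.5976967078533623 (array([-0.32,  0.32,  8.47]), array([ 0.18,  0.02, -0.07]), np.float64(63.9))
```

View pics/p14.png

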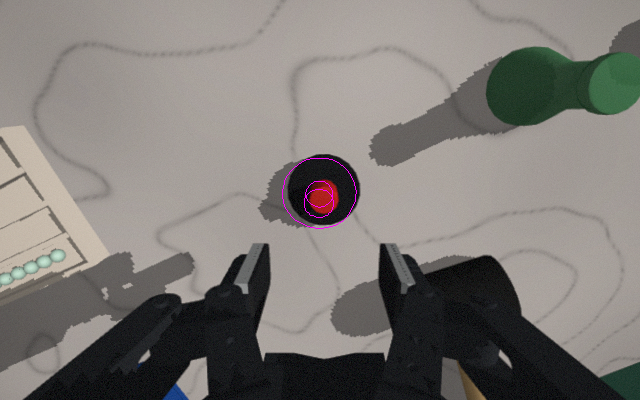

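```bash
python3 - <<'E'
from held import *
o=ctrl.get_obs();c=ctrl.camera("wrist")
PR["knob"]=[(11,18),(11,42)]
a,_=fit([c],[np.array([308.5,178.5,338.5,213.5])],"knob",(.624,-.264)); b,r=fit([c],[np.array([287.5,153.3,360.1,225.2])],"lid",(.624,-.264)); print(a,b,r)
print(o["eef_pos"],to(o,[*a,.093],np.radians(64)),to(o,[*a,.093],np.radians(90)))
E
```

```text
[ 0.62393175 -0.26016617] [ 0.62413456 -0.26003375] [-0.41250265 -0.10607835  0.41258454  0.1463312 ]
[ 0.62264182 -0.25974858  0.20568519] (array([ 0.03,  0.08, 11.27]), array([ 0.3 ,  0.03, -0.06]), np.float64(63.9)) (array([ 0.03,  0.08, 11.27]), array([  0.28,   0.1 , -26.06]), np.float64(63.9))
```

Call:
{"method": "move_arm", "body": {"rows": "0 0.1 3 0 0 0 0.6;0 0 3 0 0 0 0.6;0 0 2.5 0 0 0 0.6;0 0 1.7 0 0 0 0.6;0 0 0.8 0 0 0 0.6;0 0 0 0 0 0 0.6;0 0 0 0 0 0 0.6;0 0 0 0 0 0 0.6"}}

```text
time_s: 33.05
eef_pos: [0.6231, -0.2607, 0.094]
eef_rot: [0.001, 0.849, 0.529, 0.001]
wrist_force: [0.3, -0.7, 0.1]
opening: 0.603
```

```bash
python3 - <<'E'
from held import *
o=ctrl.get_obs();c=ctrl.camera("wrist");cv2.imwrite("pics/p15.png",c["color"])
print(o["eef_pos"],o["wrist_force"],to(o,[.624,-.2601,.093],np.radians(64)))
E
```

```text
[ 0.62312002 -0.26068     0.09398496] [ 0.3407128  -0.65181837  0.07558452] (array([0.09, 0.05, 0.1 ]), array([ 0.17,  0.02, -0.11]), np.float64(63.9))
```

View pics/p15.png

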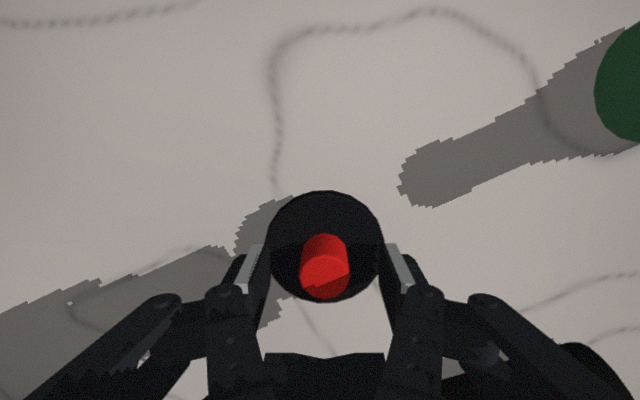

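Knob is centred at about (325,268) between the pads at columns 265 and 385. Closing.

Call:
{"method": "move_arm", "body": {"rows": "0 0 0 0 0 0 0;0 0 0 0 0 0 0;0 0 0 0 0 0 0;0 0 0 0 0 0 0;0 0 0 0 0 0 0;0 0 0 0 0 0 0;0 0 0 0 0 0 0;0 0 0 0 0 0 0"}}

```text
time_s: 33.9
eef_pos: [0.6226, -0.2604, 0.093]
eef_rot: [0.001, 0.849, 0.529, 0.0]
wrist_force: [0.6, -0.0, 5.5]
opening: 0.235
```

Call:
{"method": "move_arm", "body": {"rows": "0 0 -1 0 0 0 0;0 0 -2 0 0 0 0;0 0 -3.5 0 0 0 0;0 0 -4 0 0 0 0;0 0 -4 0 0 0 0;0 0 -3 0 0 0 0;0 0 0 0 0 0 0;0 0 0 0 0 0 0"}}

```text
time_s: 34.7
eef_pos: [0.6222, -0.2601, 0.2679]
eef_rot: [0.0, 0.849, 0.529, 0.0]
wrist_force: [-0.4, 0.3, -2.3]
opening: 0.237
```

```bash
cat > hl.py <<'E'
from held import *
def hl(tag):
    o=ctrl.get_obs();p=o["eef_pos"];c=ctrl.camera("wrist");im=c["color"].copy()
    t=ctrl.trace("wrist","lid"); print([(q["bbox"],q["confidence"]) for q in t][:2])
    print("expected",sil(c,"lid",p[0],p[1],p[2]-.093).round(1))
    P=pts("lid",p[0],p[1],p[2]-.093)
    for j in(3,5): cv2.polylines(im,[proj(c,P[48*j:48*j+48]).astype(int)],True,(255,0,255),1)
    cv2.imwrite(f"pics/{tag}.png",im); return o
E
python3 - <<'E'
from hl import *
o=hl("p16")
print(o["eef_pos"],o["opening"],o["wrist_force"],to(o,[.4499,.1008,.27],np.radians(64)))
E
```

```text
[([263.8, 192.8, 383.7, 309.1], 0.55)]
expected [261.3 190.  384.2 305.9]
[ 0.62215953 -0.26005173  0.26788124] 0.23657454452311424 [-0.4132833   0.34405191 -2.3380945 ] (array([ 24.82, -31.35,  -0.25]), array([ 0.06,  0.01, -0.11]), np.float64(63.9))
```

View pics/p16.png

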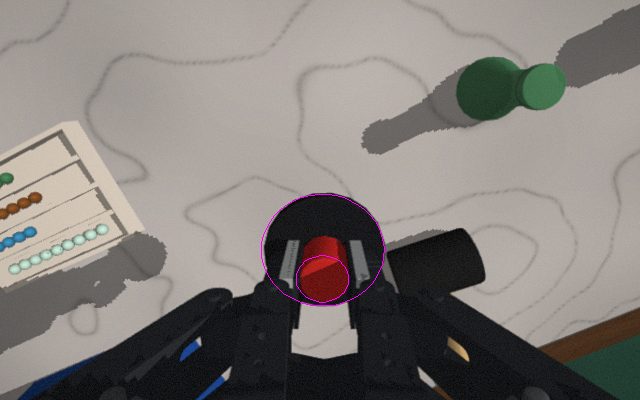

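Call:
{"method": "move_arm", "body": {"rows": "2.07 -2.61 0 0 0 0 0;2.07 -2.61 0 0 0 0 0;2.07 -2.61 0 0 0 0 0;2.07 -2.61 0 0 0 0 0;2.07 -2.61 0 0 0 0 0;2.07 -2.61 0 0 0 0 0;2.07 -2.61 0 0 0 0 0;2.07 -2.61 0 0 0 0 0;2.07 -2.61 0 0 0 0 0;2.07 -2.61 0 0 0 0 0;2.07 -2.61 0 0 0 0 0;2.07 -2.61 0 0 0 0 0;0 0 0 0 0 0 0;0 0 0 0 0 0 0;0 0 0 0 0 0 0"}}

```text
time_s: 36.3
eef_pos: [0.4503, 0.1002, 0.2664]
eef_rot: [-0.0, 0.849, 0.529, -0.001]
wrist_force: [0.5, -0.4, -0.8]
opening: 0.235
```

```bash
python3 - <<'E'
from hl import *
o=hl("p17")
print(o["eef_pos"],o["opening"],o["wrist_force"],to(o,[.4497,.1008,.209],np.radians(64)))
E
```

```text
[([264.2, 191.1, 383.0, 309.4], 0.72)]
expected [261.4 190.3 384.2 306.2]
[0.45026641 0.10024531 0.2663994 ] 0.23539341504995184 [ 0.49653634 -0.3698104  -0.77783261] (array([ 0.03, -0.07,  5.74]), array([-0.06,  0.05, -0.14]), np.float64(63.9))
```

View pics/p17.png

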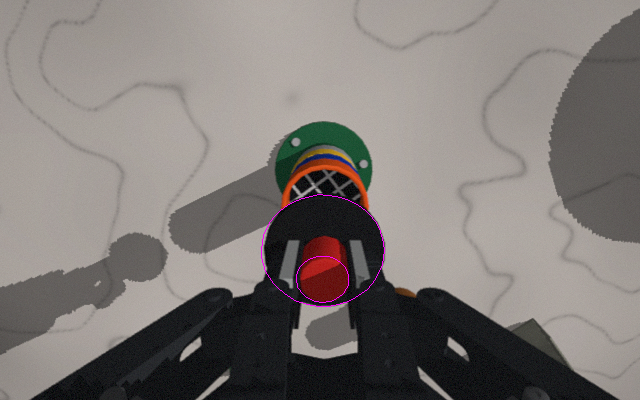

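Aligned over the column (lid at cols 264–383, column below it). Lowering.

Call:
{"method": "move_arm", "body": {"rows": "0 0 1.5 0 0 0 0;0 0 1.2 0 0 0 0;0 0 0.9 0 0 0 0;0 0 0.7 0 0 0 0;0 0 0.5 0 0 0 0;0 0 0.4 0 0 0 0;0 0 0.3 0 0 0 0;0 0 0.1 0 0 0 0;0 0 0 0 0 0 0;0 0 0 0 0 0 0"}}

```text
time_s: 37.4
eef_pos: [0.4504, 0.1008, 0.2114]
eef_rot: [0.0, 0.849, 0.529, 0.0]
wrist_force: [-0.6, 0.5, -1.3]
opening: 0.235
```

Call:
{"method": "move_arm", "body": {"rows": "0 0 0.1 0 0 0 0;0 0 0.1 0 0 0 0;0 0 0 0 0 0 0;0 0 0 0 0 0 0"}}

```text
time_s: 37.8
eef_pos: [0.4502, 0.1008, 0.2091]
eef_rot: [-0.0, 0.849, 0.529, -0.0]
wrist_force: [-0.4, 0.2, -0.8]
opening: 0.238
```

Call:
{"method": "move_arm", "body": {"rows": "0 0 0.1 0 0 0 0;0 0 0.1 0 0 0 0;0 0 0 0 0 0 0"}}

```text
time_s: 38.1
eef_pos: [0.451, 0.1007, 0.2088]
eef_rot: [0.001, 0.849, 0.529, 0.001]
wrist_force: [-4.0, -0.1, 12.3]
opening: 0.235
```

Call:
{"method": "move_arm", "body": {"rows": "0 0 -0.1 0 0 0 0;0 0 0 0 0 0 0.6;0 0 0 0 0 0 0.6;0 0 0 0 0 0 0.6;0 0 0 0 0 0 0.6;0 0 -1 0 0 0 0.6;0 0 -2 0 0 0 0.6;0 0 -3 0 0 0 0.6;0 0 -4 0 0 0 0.6;0 0 -3 0 0 0 0.6;0 0 0 0 0 0 0.6;0 0 0 0 0 0 0.6"}}

```text
time_s: 39.3
eef_pos: [0.4505, 0.1008, 0.3392]
eef_rot: [0.001, 0.849, 0.529, 0.001]
wrist_force: [0.6, 0.6, 0.0]
opening: 0.6
```

```bash
python3 - <<'E'
from held import *
o=ctrl.get_obs();print(o["eef_pos"],o["opening"],o["wrist_force"])
chk("p18",[("lid",.4495,.101,.116)])
E
```

```text
[0.45048137 0.10082072 0.33916253] 0.6004494182148926 [0.620091   0.61216893 0.02284378]
```

View pics/p18wrist.png

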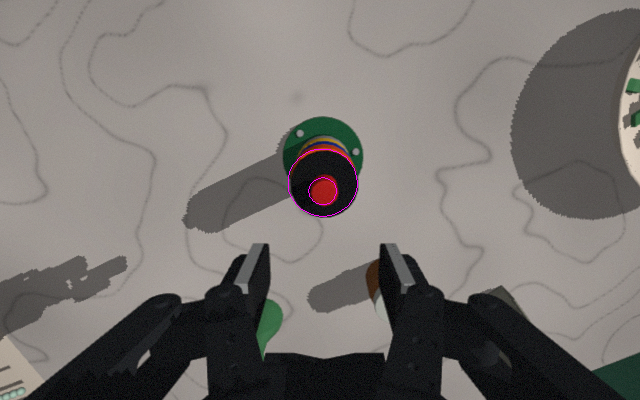

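View pics/p18side.png

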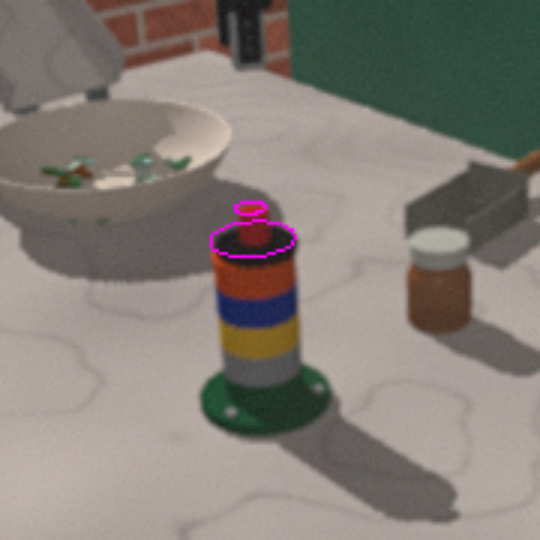

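```bash
python3 - <<'E'
from held import *
a=cv2.imread("pics/side0.png").astype(int)
c=ctrl.camera("side")["color"].astype(int)
for n,(x0,y0,x1,y1) in {"bottle":(362,174,391,228),"jar":(313,156,342,193)}.items():
    d=np.abs(a-c)[y0:y1,x0:x1].max(2); print(n,"mean diff",d.mean().round(2),"frac>40",(d>40).mean().round(3))
    print(ctrl.look_for("side","bottle_neck" if n=="bottle" else n)[:1])
print(ctrl.get_obs()["time_s"]); ctrl.hand_in()
E
```

```text
bottle mean diff 6.34 frac>40 0.0
[{'bbox': [363.6, 175.1, 388.9, 224.8], 'confidence': 0.75}]
jar mean diff 6.38 frac>40 0.0
[{'bbox': [313.2, 156.2, 337.5, 191.1], 'confidence': 0.6}]
39.55
the job is handed in; nothing more can be done
```

I built the column on the stand in the order asked: pan, fine, medium, coarse, lid. I released it, raised the gripper clear above it, and handed in at 39.6 s.

- **Seating:** Each piece was lowered until the wrist sensor showed firm contact (about 11 to 23 N) at its expected seated height. In the last wrist picture the lid and knob match their predicted seated positions. The side picture shows all the rings stacked flush and upright.
- **Bystanders:** The bottle neck and the jar look unchanged in the side picture compared with the start.
- **Disagreements:** Heights fitted from the wrist picture alone came out about 3 to 4 mm low for the medium and coarse sieves. Adding the side picture brought the coarse sieve to 92.7 mm, against 92 mm expected. Side-camera outlines sat about 1 px off throughout, which is within the calibration error.

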